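Canister set back on its graded stand

ROBOT

A 7-joint arm with a two-finger parallel gripper is mounted at the origin on a cart in front of the work surface, level with it; the furniture and walls round the work are solid. World frame = base frame: x ahead of the robot, y to its left, z up, the work surface at z = 0. Lengths are in m, angles in degrees, forces in N, time in s.
With the tool pointing down it reaches from about 0.425 to 0.875 m from the base axis. Payload 4.7 kg.
Tool frame: the origin (TCP) lies where the fingers leave the gripper's body, on its centre line; the fingertips stand 70 mm ahead of it and the grasp point (between the pads) lies 51 mm ahead of it; z points along the fingers, y is the line along which they close (so a half turn about z gives the same grasp; the last joint's range is limited). The gripper opens to 87 mm and grips with 3 to 60 N. Pads are 19 mm wide; open, the fingers measure 117 mm over their backs; the gripper's body (75 mm by 190 mm) begins 51 mm behind the grasp point.
Start: joints at [66.87, 18.392, -4.016, 83.108, 1.295, 78.541, -3.26], TCP at [0.264, -0.594, 0.292] pointing down, gripper open.
Joint ranges: [-163.93, 163.93], [-17.29, 119.83], [-79.2, 71.16], [3.27, 140.29], [-89.18, 269.18], [5.43, 117.66], [-154.24, 154.24]. Speed limits (degrees/s): [147.25, 147.25, 180, 180, 180, 180, 180].

INTERFACE

Orientations are given as a 3x3 rotation matrix whose columns are the frame's x, y, z axes.
In Python, from bench import * gives the robot as it stands.
- The arm moves only by the shell command python3 -m handwheel 'ROWS' [FORCE]. ROWS is JSON, a list of rows, each a list of 3 entries, a list of its own where there are three numbers: the shift along the tool's x, y, z in cm, then the turn about the tool's z in rad, then the opening, from 0 (shut) to 1 (fully open). In form: [[[dx, dy, dz], spin, fingers], ...]. A call has 1 to 20 rows; each row shifts and turns the commanded pose from where the row before left it, along the tool's axes as they then stand; what a row does not reach is not made up. A row lasts 1/12 s, in which the tool goes at most 41.7 mm and 7.16 degrees, less where a joint would pass 70% of its speed; a pose out of reach is approached as far as the arm can. A call is refused whole if a number of a shift passes 4.17 or a number of a turn 0.125, either way. A call with a gripper value outside its range is refused whole. The fingers move at their own pace and stop on an object; FORCE is the grip in N (left out, the last holds). Time passes only in rows, so rows that do not move let the fingers close. It gives the time, the measured TCP pose, the force, the opening and the grip force at its end, in the units of the state.
- sense(): the state, without advancing time (a new reading comes with each control period).
- capture(name): name is "scene" or "top"; returns (picture, depth): 384x512x3 uint8, blue, green, red; 384x512 float32, m along the optical axis (not along the pixel's ray), 0 where there is no reading.
- calibration(name): a dict with "K" (3x3 intrinsics, pixels), "k1" (the pictures are not rectified: a ray, as slopes to the right and down, at radius r is drawn at 1 + k1 r^2 times it, then the intrinsics apply), "R" (3x3) and "t" (3): a world point X has camera coordinates R X + t. Camera axes: x right, y down, z forward; pixel columns grow to the right and rows downward; lengths in m; the calibration is good to about 2 mm. A picture is of the moment at which its call begins. calibration takes no time and is no camera call.
- close_job(): hands the job in; it is judged then, once.
Trained networks look in the newest picture that a camera, given by its name, has taken for a name from the list of things; names that differ only in an ending like _2 or _b are one class to them, and where a whole thing is asked for, a point or a joint stands for the part that bears it (a point fixed in the world has none). Each returns a list of dicts, best first, with "conf" (0 to 1); they miss things now and then, are a little off and sometimes report something else, mostly with a low value. They report only what shows in the picture. A call takes as long as a camera call.
- look_for(query, camera): "position" ([column, row] as shares, 0 to 1, of the picture: columns of its width, rows of its height, amid what is visible of it).
- cut_out(query, camera): "mask" (384x512 bool, what is visible of it) and "position" ([column, row] as shares, 0 to 1, of the picture: columns of its width, rows of its height, amid what is visible of it).
The state is a dict: "clock": time; "qpos": joint angles; "dq": joint speeds; "joint_torque": joint torques, N m; "ee_pos": TCP position; "orientation": TCP orientation; "wrist_force": force on the tool from outside, world axes, zero at the start; "ft_torque": the same for the moment, N m; "opening": finger opening in m; "grasp_force": force on a finger pad.
Only numpy, scipy, OpenCV 4.12 (cv2) and the standard library are available. Lean on these libraries where they do the work, as an engineer would, in place of code of your own. Each camera call takes 0.05 s, during which the arm holds its last target. There are 200 camera calls.

TASK

Put the four white canisters back on their wooden stand in order of size, the largest in the large recess down to the smallest in the small one, each upright and fully seated in the recess that fits it. Set each one down gently without dropping it or tipping any over, and leave the spice jar, the garlic and the lime where they are.

Things in the scene. Friction and masses are not known exactly. Their poses are not given: they have to be found in the camera images.
- stand: Pale wooden board 302x104x22 mm, fixed, four round recesses in a row. Origin: centre of its underside, z up, x along the row from the large end to the small. Recess centres at x = -101.5, -16.5, +56.5, +118.5 mm, y = 0; diameters 83, 71, 59, 49; 10 mm deep, flat floor 12 mm and board top 22 mm above the worktop. Wall cabinets overhang beyond x = 0.62 m, 0.6 m up (0.47 over the sink).
- canister_xl: The largest of four alike canisters: white glazed round body, wooden lid and knob; upright, loose, about 420 g. Diameter 76 mm, 74 mm high to the flat lid; on its centre a round knob 26 mm higher (24 mm across, 16 mm neck in the lowest 9 mm). The lid is fast: lift by the knob. The foot narrows by 6 mm in radius over the lowest 9 mm. Origin: centre of the underside, z up.
- canister_l: The second largest of four alike canisters: white glazed round body, wooden lid and knob; upright, loose, about 300 g. Diameter 64 mm, 64 mm high to the flat lid; on its centre a round knob 26 mm higher (24 mm across, 16 mm neck in the lowest 9 mm). The lid is fast: lift by the knob. The foot narrows by 6 mm in radius over the lowest 9 mm. Origin: centre of the underside, z up.
- canister_m: The third largest of four alike canisters: white glazed round body, wooden lid and knob; upright, loose, about 200 g. Diameter 52 mm, 54 mm high to the flat lid; on its centre a round knob 26 mm higher (24 mm across, 16 mm neck in the lowest 9 mm). The lid is fast: lift by the knob. The foot narrows by 6 mm in radius over the lowest 9 mm. Origin: centre of the underside, z up.
- canister_s: The smallest of four alike canisters: white glazed round body, wooden lid and knob; upright, loose, about 120 g. Diameter 42 mm, 46 mm high to the flat lid; on its centre a round knob 26 mm higher (24 mm across, 16 mm neck in the lowest 9 mm). The lid is fast: lift by the knob. The foot narrows by 6 mm in radius over the lowest 9 mm. Origin: centre of the underside, z up.
- spice_jar: Bystander: small glass spice jar with a dark cap and blue label, 44 mm diameter, 105 mm high, loose. Origin: centre of its underside.
- garlic: Bystander: white garlic bulb, 50 x 50 x 56 mm, loose. Origin: centre of its underside.
- lime: Bystander: green lime, 44 x 49 x 41 mm, loose. Origin: centre of its underside.

How it is judged (in metres and radians):
At the end, for the whole second after the job is handed in: Each canister stands in its own recess of the stand: its origin within 8 mm of the recess centre along and across the stand, its underside less than 16 mm above the stand's underside (the recess floor is at 12 mm, the board's top at 22 mm), tilted less than 0.08 rad, and at rest (x of canister_xl in the frame of stand between -0.1095 and -0.0935 m and y of canister_xl in the frame of stand between -0.008 and 0.008 m and z of each of canister_xl, canister_l, canister_m, canister_s in the frame of stand below 0.016 m and angle between each of canister_xl, canister_l, canister_m, canister_s's own z axis and vertical below 0.08 rad and linear speed of each of canister_xl, canister_l, canister_m, canister_s below 0.02 m/s and x of canister_l in the frame of stand between -0.0245 and -0.0085 m and y of canister_l in the frame of stand between -0.008 and 0.008 m and x of canister_m in the frame of stand between 0.0485 and 0.0645 m and y of canister_m in the frame of stand between -0.008 and 0.008 m and x of canister_s in the frame of stand between 0.1105 and 0.1265 m and y of canister_s in the frame of stand between -0.008 and 0.008 m); the robot touches nothing.
It fails at once if a canister is dropped: let go and falling faster than 0.7 m/s (a fall of about 2.5 cm) ((linear speed of canister_xl above 0.7 m/s and contact force between canister_xl and the fingers below 0.1 N) or (linear speed of canister_l above 0.7 m/s and contact force between canister_l and the fingers below 0.1 N) or (linear speed of canister_m above 0.7 m/s and contact force between canister_m and the fingers below 0.1 N) or (linear speed of canister_s above 0.7 m/s and contact force between canister_s and the fingers below 0.1 N)).
It fails at once if a canister is tipped over or falls (angle between any of canister_xl, canister_l, canister_m, canister_s's own z axis and vertical above 0.7 rad).
It fails at once if the spice jar, the garlic or the lime is shoved more than 4 cm away (distance of any of spice_jar, garlic, lime from where it was at the start of the episode above 0.04 m).
It also fails if it takes over 106 s, if anything falls off the work surface, if the arm or the gripper's body presses on something with over 40 N, if the wrist force passes 120 N, or if a joint passes its speed limit or range.

## Working session

There is one attempt and no reset: what is moved stays moved. The work goes in short steps, Python scripts to look and compute and a shell command to move; the robot and the scene stay as the last step left them, time stands still between calls to the robot, and variables do not carry over. Pictures are saved under pics/ and viewed, at most 14 in all, crops included, and the job is handed in when it is done.

```bash
mkdir -p pics; cat > h.py <<'E'
from bench import *
import numpy as np, cv2
np.set_printoptions(precision=4,suppress=True)
def world(cam,d):
    c=calibration(cam);K=np.array(c["K"]);k1=c["k1"];h,w=d.shape
    u,v=np.meshgrid(np.arange(w),np.arange(h))
    p=np.stack([u,v],-1).reshape(-1,1,2).astype(float)
    r=cv2.undistortPoints(p,K,np.array([k1,0,0,0.])).reshape(h,w,2)
    P=np.dstack([r*d[...,None],d])
    return (P-np.array(c["t"]).ravel())@np.array(c["R"])
E
python3 - <<'E'
from h import *
for n in("scene","top"):
    im,d=capture(n); cv2.imwrite(f"pics/{n}0.png",im); np.save(n+"d.npy",d);c=calibration(n);print(n,-np.array(c["R"]).T@np.array(c["t"]),(d==0).mean())
    W=world(n,d)
    for q in["stand","canister_xl","canister_l","canister_m","canister_s","spice_jar","garlic","lime"]:
        for o in cut_out(q,n)[:4]:
            m=o["mask"]&(d>0); p=W[m]
            print(q,round(o["conf"],2),np.array(o["position"])*[512,384],m.sum(),np.median(p,0),p.min(0),p.max(0))
s=sense();print(s)
E
```

```text
scene [0.1975 0.4061 0.7091] 0.004185994466145833
stand 0.79 [192.1024 312.3072] 7369 [0.4648 0.2612 0.0196] [ 0.3496  0.0965 -0.0034] [0.6123 0.3837 0.0267]
canister_xl 0.59 [343.5008 176.2944] 973 [ 0.3679 -0.2099  0.0712] [ 0.3368 -0.3005 -0.0084] [ 0.435  -0.1918  0.1034]
canister_l 0.85 [265.984  229.0176] 369 [0.4426 0.0251 0.0459] [0.4278 0.0003 0.011 ] [0.4684 0.037  0.0745]
canister_l 0.76 [357.0176 149.1072] 414 [ 0.3717 -0.3325  0.0526] [ 0.3514 -0.4323 -0.0006] [ 0.4164 -0.3167  0.0831]
canister_l 0.73 [226.816  210.2016] 759 [0.5429 0.0328 0.0631] [ 0.5207 -0.0497  0.0001] [0.6014 0.0546 0.0935]
canister_l 0.4 [162.0992 206.0928] 778 [0.6541 0.1247 0.0765] [ 0.6448  0.0635 -0.0007] [0.7764 0.14   0.1091]
canister_m 0.85 [265.984  229.0176] 369 [0.4426 0.0251 0.0459] [0.4278 0.0003 0.011 ] [0.4684 0.037  0.0745]
canister_m 0.76 [357.0176 149.1072] 414 [ 0.3717 -0.3325  0.0526] [ 0.3514 -0.4323 -0.0006] [ 0.4164 -0.3167  0.0831]
canister_m 0.73 [226.816  210.2016] 759 [0.5429 0.0328 0.0631] [ 0.5207 -0.0497  0.0001] [0.6014 0.0546 0.0935]
canister_m 0.4 [162.0992 206.0928]
[... 2360 characters left out ...]
 [276.5824 244.9152] 206 [ 0.3872 -0.0978  0.034 ] [ 0.3632 -0.1168  0.024 ] [ 0.408  -0.0795  0.0438]
{'clock': 0.9, 'qpos': array([66.8704, 18.3908, -4.0162, 83.1069,  1.2933, 78.5412, -3.2595]), 'dq': array([ 0.105 ,  0.0846, -0.0336,  0.0228, -0.0333, -0.0655, -0.0153]), 'joint_torque': array([  0.0001, -49.1088,  -0.4032, -31.2775,  -0.0636,   0.0335,
         0.    ]), 'ee_pos': array([ 0.2637, -0.5941,  0.2923]), 'orientation': array([[ 0.914 ,  0.4058,  0.    ],
       [ 0.4058, -0.914 , -0.0001],
       [-0.    ,  0.0001, -1.    ]]), 'wrist_force': array([-0.2963, -0.997 ,  0.8811]), 'ft_torque': array([-0.0093,  0.0013,  0.0013]), 'grasp_force': 0.0, 'opening': 0.08665678881745005}
```

```bash
cat > fit.py <<'E'
from h import *
from scipy.optimize import least_squares
H=dict(xl=.074,l=.064,m=.054,s=.046);R=dict(xl=.038,l=.032,m=.026,s=.021)
def knob(W,g,hk):
    q=W[(np.hypot(W[:,0]-g[0],W[:,1]-g[1])<.05)&(W[:,2]>hk-.007)&(W[:,2]<hk+.01)]
    return (q[:,:2].min(0)+q[:,:2].max(0))/2, len(q), q[:,:2].mean(0), np.ptp(q[:,:2],axis=0)
def lid(W,g,h,r):
    q=W[(np.hypot(W[:,0]-g[0],W[:,1]-g[1])<.06)&(abs(W[:,2]-h)<.006)]
    (c,rad)=cv2.minEnclosingCircle(q[:,:2].astype(np.float32)); return np.array(c),rad,len(q)
E
python3 - <<'E'
from fit import *
G=dict(xl=(.378,-.224),l=(.552,.023),m=(.377,-.345),s=(.45,.017))
for n in("top","scene"):
    W=world(n,np.load(n+"d.npy")).reshape(-1,3)
    for k in G: print(n,k,knob(W,G[k],H[k]+.026),lid(W,G[k],H[k],R[k]))
    q=W[(abs(W[:,2]-.022)<.005)&(W[:,0]>.3)&(W[:,0]<.66)&(W[:,1]>.08)&(W[:,1]<.42)]
    print(len(q),cv2.minAreaRect(q[:,:2].astype(np.float32)))
im=cv2.imread("pics/top0.png");cv2.imwrite("pics/a.png",im[90:330,50:430].repeat(2,0).repeat(2,1))
E
```

```text
top xl (array([ 0.3753, -0.2291]), 75, array([ 0.3753, -0.2285]), array([0.0202, 0.0229])) (array([ 0.3751, -0.2292]), 0.0378800630569458, 608)
top l (array([0.555 , 0.0247]), 68, array([0.5548, 0.025 ]), array([0.0228, 0.0228])) (array([0.5552, 0.0254]), 0.03155266121029854, 380)
top m (array([ 0.378 , -0.3399]), 73, array([ 0.3776, -0.3394]), array([0.0204, 0.0242])) (array([ 0.3776, -0.34  ]), 0.0257150586694479, 221)
top s (array([0.4504, 0.0183]), 68, array([0.4499, 0.0184]), array([0.0207, 0.0228])) (array([0.4497, 0.0186]), 0.02017132379114628, 119)
2275 ((0.5029064416885376, 0.2581465244293213), (0.29859358072280884, 0.3182554244995117), 1.0768964290618896)
scene xl (array([ 0.3743, -0.2291]), 65, array([ 0.3734, -0.2286]), array([0.0228, 0.0229])) (array([ 0.3751, -0.2311]), 0.03888522833585739, 448)
scene l (array([0.5539, 0.0236]), 77, array([0.5518, 0.0246]), array([0.0226, 0.0216])) (array([0.5536, 0.0231]), 0.03153678774833679, 366)
scene m (array([ 0.3767, -0.3417]), 53, array([ 0.3765, -0.3407]), array([0.0227, 0.0235])) (array([ 0.3774, -0.3425]), 0.026005065068602562, 164)
scene s (array([0.4482, 0.0172]), 84, array([0.4473, 0.0178]), array([0.0212, 0.0208])) (array([0.4489, 0.0175]), 0.02100757323205471, 147)
4097 ((0.5049295425415039, 0.254783570766449), (0.3051515221595764, 0.31934526562690735), 2.288936138153076)
```

View pics/a.png

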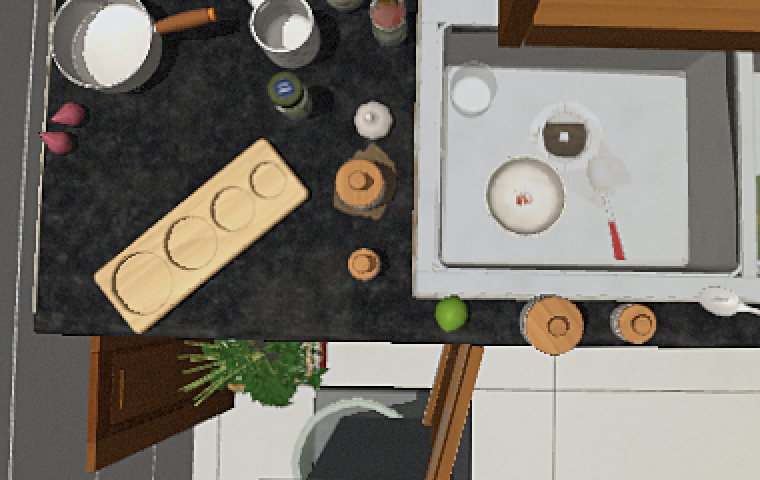

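View pics/scene0.png

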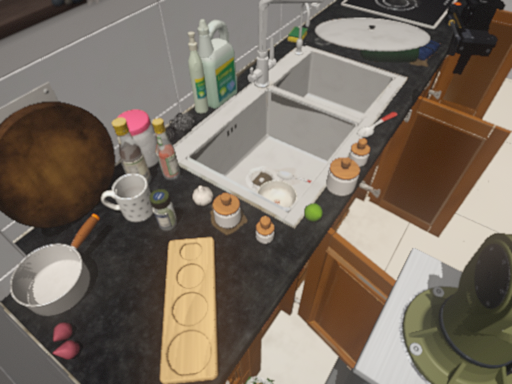

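```bash
cat >> fit.py <<'E'
from scipy.optimize import minimize
RX=np.array([-.1015,-.0165,.0565,.1185]);RR=np.array([.0415,.0355,.0295,.0245])
def model(p,th,c):
    a=np.array([np.cos(th),np.sin(th)]);e=p-c;x=e@a;y=e@np.array([-a[1],a[0]])
    s=lambda d:1/(1+np.exp(-d/.0015))
    z=.022*s(.151-abs(x))*s(.052-abs(y))
    for X,r in zip(RX,RR): z=z-.010*s(r-np.hypot(x-X,y))
    return z
def stand(W,g):
    q=W[(np.hypot(W[:,0]-g[0],W[:,1]-g[1])<.2)&(W[:,2]<.035)&(W[:,2]>-.02)]
    f=lambda v:np.mean(np.minimum(abs(q[:,2]-v[3]-model(q[:,:2],v[2],v[:2])),.008))
    return min((minimize(f,[g[0],g[1],g[2]+d,0],method="Nelder-Mead",options=dict(initial_simplex=np.array([[g[0],g[1],g[2]+d,0]]*5)+np.vstack([np.zeros(4),np.diag([.01,.01,.1,.003])]),maxiter=2000)) for d in(-.1,0,.1)),key=lambda r:r.fun)
E
python3 - <<'E'
from fit import *
for n in("top","scene"):
    W=world(n,np.load(n+"d.npy")).reshape(-1,3)
    r=stand(W,(.482,.244,np.arctan2(-.19,.19)));print(n,r.x,np.degrees(r.x[2]),r.fun)
    a=np.array([np.cos(r.x[2]),np.sin(r.x[2])]);print(r.x[:2]+RX[:,None]*a)
E
```

```text
top [ 0.4832  0.2431 -0.8591 -0.0006] -49.22459074478317 0.0019102667423203682
[[0.4169 0.3199]
 [0.4724 0.2556]
 [0.5201 0.2003]
 [0.5606 0.1533]]
scene [ 0.483   0.2404 -0.8624  0.0003] -49.40970954840657 0.0013773943881581938
[[0.417  0.3175]
 [0.4723 0.2529]
 [0.5198 0.1975]
 [0.5601 0.1504]]
```

```bash
cat > go.py <<'E'
from h import *; import sys
s=sense();p=np.array(s["ee_pos"]);Rm=np.array(s["orientation"])
for a in sys.argv[1:]:
    t=np.array(eval(a),float); print(a,"tool cm",(Rm.T@(t-p))*100); p=t
print("yaw",np.degrees(np.arctan2(Rm[1,0],Rm[0,0])),"at",s["ee_pos"],"t",s["clock"])
E
python3 -m handwheel '[[[0,0,0],-0.1242,0.5],[[0,0,0],-0.1242,0.5],[[0,0,0],-0.1242,0.5],[[0,0,0],-0.1242,0.5],[[0,0,0],-0.1242,0.5],[[0,0,0],-0.1242,0.5],[[0,0,0],-0.1242,0.5],[[0,0,0],-0.1242,0.5],[[0,0,0],-0.1242,0.5],[[0,0,0],-0.1242,0.5],[[0,0,0],-0.1242,0.5],[[0,0,0],-0.1242,0.5],[[0,0,0],-0.1242,0.5],[[0,0,0],-0.1242,0.5],[[0,0,0],-0.1242,0.5],[[0,0,0],0,0.5]]' 30
python3 go.py '(.3774,-.3410,.29)' '(.3774,-.3410,.127)'; python3 go.py '(.3748,-.2296,.29)'; python3 -c "
from bench import *;print(sense()['qpos'])"
```

```text
clock: 2.23
ee_pos: [0.2637, -0.5942, 0.2923]
orientation: [[-0.654, 0.756, 0.0], [0.756, 0.654, -0.0], [-0.0, 0.0, -1.0]]
wrist_force: [-0.3, 0.6, -0.6]
opening: 0.0437
grasp_force: 0.0
(.3774,-.3410,.29) tool cm [11.709  25.163   0.2281]
(.3774,-.3410,.127) tool cm [ 0.0021 -0.0009 16.3   ]
yaw 130.8508111745729 at [ 0.2637 -0.5942  0.2923] t 2.2333
(.3748,-.2296,.29) tool cm [20.3056 32.2529  0.2274]
yaw 130.8508111745729 at [ 0.2637 -0.5942  0.2923] t 2.2333
[ 77.85149926  19.37394737 -18.16916036  82.64664595   6.0458587
  78.93208327 100.33550841]
```

```bash
python3 -m handwheel '[[[1.301,2.796,0],0,0.5],[[1.301,2.796,0],0,0.5],[[1.301,2.796,0],0,0.5],[[1.301,2.796,0],0,0.5],[[1.301,2.796,0],0,0.5],[[1.301,2.796,0],0,0.5],[[1.301,2.796,0],0,0.5],[[1.301,2.796,0],0,0.5],[[1.301,2.796,0],0,0.5],[[0,0,1.5],0,0.5],[[0,0,1.5],0,0.5],[[0,0,1.5],0,0.5],[[0,0,1.5],0,0.5],[[0,0,1.5],0,0.5],[[0,0,1.5],0,0.5],[[0,0,0],0,0.5],[[0,0,0],0,0.5]]'
python3 go.py '(.3774,-.3410,.127)'
```

```text
clock: 3.65
ee_pos: [0.378, -0.341, 0.202]
orientation: [[-0.65, 0.76, -0.001], [0.76, 0.65, 0.001], [0.001, 0.0, -1.0]]
wrist_force: [-0.5, 0.4, 0.0]
opening: 0.0434
grasp_force: 0.0
(.3774,-.3410,.127) tool cm [ 0.0268 -0.0415  7.4959]
yaw 130.55320821023028 at [ 0.378 -0.341  0.202] t 3.65
```

Tracking is exact. Descend, close, lift slightly.

```bash
python3 -m handwheel '[[[0,0,1.5],0,0.5],[[0,0,1.5],0,0.5],[[0,0,1.5],0,0.5],[[0,0,1.5],0,0.5],[[0,0,1],0,0.5],[[0,0,0.5],0,0.5],[[0,0,0],0,0.5],[[0,0,0],0,0],[[0,0,0],0,0],[[0,0,0],0,0],[[0,0,0],0,0],[[0,0,0],0,0],[[0,0,0],0,0],[[0,0,-1],0,0],[[0,0,-1],0,0],[[0,0,-1],0,0],[[0,0,0],0,0],[[0,0,0],0,0]]' 30
python3 go.py '(.3774,-.3410,.28)' '(.49,-.05,.28)' '(.520,.1989,.28)' '(.520,.1989,.139)'
```

```text
clock: 5.15
ee_pos: [0.3787, -0.3416, 0.1583]
orientation: [[-0.652, 0.758, 0.001], [0.758, 0.652, -0.002], [-0.002, -0.0, -1.0]]
wrist_force: [0.5, -0.8, -1.8]
opening: 0.023
grasp_force: 30.0
(.3774,-.3410,.28) tool cm [  0.1079  -0.0579 -12.1693]
(.49,-.05,.28) tool cm [14.7288 27.5074 -0.0341]
(.520,.1989,.28) tool cm [16.9202 18.4991 -0.0382]
(.520,.1989,.139) tool cm [ 0.0306  0.0011 14.1   ]
yaw 130.67971847975494 at [ 0.3787 -0.3416  0.1583] t 5.15
```

```bash
python3 -m handwheel '[[[0,0,-2],0,0],[[0,0,-2],0,0],[[0,0,-2],0,0],[[0,0,-2],0,0],[[0,0,-2],0,0],[[0,0,-2],0,0],[[0.75,1.4,0],0,0],[[1.47,2.75,0],0,0],[[1.47,2.75,0],0,0],[[1.47,2.75,0],0,0],[[1.47,2.75,0],0,0],[[1.47,2.75,0],0,0],[[1.47,2.75,0],0,0],[[1.47,2.75,0],0,0],[[1.47,2.75,0],0,0],[[1.47,2.75,0],0,0],[[0.85,1.4,0],0,0],[[2,2.2,0],0,0],[[2,2.2,0],0,0],[[2,2.2,0],0,0]]'
python3 -m handwheel '[[[2,2.2,0],0,0],[[2,2.2,0],0,0],[[2,2.2,0],0,0],[[2,2.2,0],0,0],[[2,2.2,0],0,0],[[0.9,0.9,0],0,0],[[0,0,0],0,0],[[0,0,0],0,0],[[0,0,0],0,0]]'
python3 go.py '(.520,.1989,.28)' '(.520,.1989,.139)'
cat > chk.py <<'E'
from fit import *; import sys
c=np.array([.483,.2418]);th=np.radians(-49.3);a=np.array([np.cos(th),np.sin(th)])
for n in("top","scene"):
    im,d=capture(n);W=world(n,d).reshape(-1,3);cv2.imwrite(f"pics/{n}_{sys.argv[1]}.png",im)
    for spec in sys.argv[2:]:
        k,x,y,z=spec.split(",")
        g=(float(x),float(y)); z=float(z)
        print(n,k,"lid",lid(W,g,z+H[k],R[k]),"knob",knob(W,g,z+H[k]+.026)[:2])
E
python3 chk.py 1 m,.52,.199,.153
```

```text
clock: 6.82
ee_pos: [0.5011, 0.0405, 0.2768]
orientation: [[-0.651, 0.759, -0.001], [0.759, 0.651, -0.0], [0.0, -0.001, -1.0]]
wrist_force: [0.7, -0.1, -1.4]
opening: 0.0221
grasp_force: 30.0
clock: 7.57
ee_pos: [0.5207, 0.198, 0.2767]
orientation: [[-0.651, 0.759, -0.001], [0.759, 0.651, -0.001], [-0.001, -0.002, -1.0]]
wrist_force: [-0.5, -0.4, -1.8]
opening: 0.0227
grasp_force: 30.0
(.520,.1989,.28) tool cm [ 0.1098  0.0026 -0.3322]
(.520,.1989,.139) tool cm [ 0.0077  0.0222 14.1   ]
yaw 130.60610457726247 at [0.5207 0.198  0.2767] t 7.5667Traceback (most recent call last):
  File "chk.py", line 8, in <module>
    print(n,k,"lid",lid(W,g,z+H[k],R[k]),"knob",knob(W,g,z+H[k]+.026)[:2])
                                                ~~~~^^^^^^^^^^^^^^^^^
  File "fit.py", line 6, in knob
    return (q[:,:2].min(0)+q[:,:2].max(0))/2, len(q), q[:,:2].mean(0), np.ptp(q[:,:2],axis=0)
            ~~~~~~~~~~~^^^
    return umr_minimum(a, axis, None, out, keepdims, initial, where)
ValueError: zero-size array to reduction operation minimum which has no identity
```

```bash
python3 -m handwheel '[[[0.11,0,1.5],0,0],[[0,0,1.5],0,0],[[0,0,1.5],0,0],[[0,0,1.5],0,0],[[0,0,1.5],0,0],[[0,0,1.5],0,0],[[0,0,1],0,0],[[0,0,1],0,0],[[0,0,0.5],0,0],[[0,0,0.5],0,0],[[0,0,0.3],0,0],[[0,0,0.3],0,0],[[0,0,0.2],0,0],[[0,0,0.2],0,0],[[0,0,0],0,0]]'
python3 go.py '(.520,.1989,.139)'
```

```text
clock: 8.87
ee_pos: [0.5199, 0.2004, 0.1471]
orientation: [[-0.652, 0.758, -0.0], [0.758, 0.652, -0.0], [-0.0, -0.0, -1.0]]
wrist_force: [-1.3, 0.2, -2.7]
opening: 0.0226
grasp_force: 30.0
(.520,.1989,.139) tool cm [-0.1202 -0.0846  0.8081]
yaw 130.68677425989787 at [0.5199 0.2004 0.1471] t 8.8667
```

```bash
python3 -m handwheel '[[[-0.1,-0.08,0],0,0],[[0,0,0.2],0,0],[[0,0,0.2],0,0],[[0,0,0.1],0,0],[[0,0,0.1],0,0],[[0,0,0],0,0]]'
python3 -m handwheel '[[[0,0,0.1],0,0],[[0,0,0.05],0,0],[[0,0,0],0,0]]'
```

```text
clock: 9.37
ee_pos: [0.5198, 0.199, 0.141]
orientation: [[-0.652, 0.758, -0.0], [0.758, 0.652, -0.0], [0.0, -0.0, -1.0]]
wrist_force: [-0.7, 0.1, -2.0]
opening: 0.0224
grasp_force: 30.0
clock: 9.62
ee_pos: [0.5201, 0.1991, 0.14]
orientation: [[-0.652, 0.758, 0.0], [0.758, 0.652, -0.0], [-0.0, 0.0, -1.0]]
wrist_force: [-0.8, -0.5, 0.6]
opening: 0.0226
grasp_force: 30.0
```

```bash
python3 -m handwheel '[[[0,0,0.04],0,0],[[0,0,0],0,0.2],[[0,0,0],0,0.3],[[0,0,0],0,0.5],[[0,0,0],0,0.5],[[0,0,-0.5],0,0.5],[[0,0,-1],0,0.5],[[0,0,-2],0,0.5],[[0,0,-2],0,0.5],[[0,0,-3],0,0.5],[[0,0,-3],0,0.5],[[0,0,-3],0,0.5],[[-2.2,-2.4,0],0,0.5],[[-2.2,-2.4,0],0,0.5],[[-2.2,-2.4,0],0,0.5],[[-2.2,-2.4,0],0,0.5],[[-2.2,-2.4,0],0,0.5],[[-2.2,-2.4,0],0,0.5],[[0,0,0],0,0.5],[[0,0,0],0,0.5]]'
python3 chk.py 2 m,.52,.199,.012 xl,.375,-.23,0 s,.449,.018,0 l,.554,.024,.003
python3 go.py '(.46,-.03,.29)' '(.3748,-.2296,.29)' '(.3748,-.2296,.147)'
```

```text
clock: 11.28
ee_pos: [0.4968, 0.0031, 0.285]
orientation: [[-0.648, 0.761, 0.001], [0.761, 0.648, -0.001], [-0.001, 0.0, -1.0]]
wrist_force: [0.3, 0.9, 0.9]
opening: 0.0437
grasp_force: 0.0
top m lid (array([0.5202, 0.1992]), 0.02594420686364174, 222) knob (array([0.5198, 0.1991]), 71)
top xl lid (array([ 0.375, -0.229]), 0.03796137869358063, 608) knob (array([ 0.3753, -0.229 ]), 73)
(.46,-.03,.29) tool cm [-0.264  -5.0897 -0.4995]
(.3748,-.2296,.29) tool cm [ -9.6057 -19.4608  -0.0096]
(.3748,-.2296,.147) tool cm [ 0.0097 -0.0118 14.3   ]
yaw 130.61408486071244 at [0.4969 0.0051 0.285 ] t 11.3333Traceback (most recent call last):
  File "chk.py", line 8, in <module>
    print(n,k,"lid",lid(W,g,z+H[k],R[k]),"knob",knob(W,g,z+H[k]+.026)[:2])
                                                ~~~~^^^^^^^^^^^^^^^^^
  File "fit.py", line 6, in knob
    return (q[:,:2].min(0)+q[:,:2].max(0))/2, len(q), q[:,:2].mean(0), np.ptp(q[:,:2],axis=0)
            ~~~~~~~~~~~^^^
    return umr_minimum(a, axis, None, out, keepdims, initial, where)
ValueError: zero-size array to reduction operation minimum which has no identity
```

```bash
python3 -m handwheel '[[[-1.097,-2.728,0],0,0.5],[[-1.097,-2.728,0],0,0.5],[[-1.097,-2.728,0],0,0.5],[[-1.097,-2.728,0],0,0.5],[[-1.097,-2.728,0],0,0.5],[[-1.097,-2.728,0],0,0.5],[[-1.097,-2.728,0],0,0.5],[[-1.097,-2.728,0],0,0.5],[[-1.097,-2.728,0],0,0.5],[[0,0,1.5],0,0.5],[[0,0,1.5],0,0.5],[[0,0,1.5],0,0.5],[[0,0,1.5],0,0.5],[[0,0,0],0,0.5],[[0,0,0],0,0.5],[[0,0,0],0,0.5]]'
python3 go.py '(.3748,-.2296,.147)'
```

```text
clock: 12.67
ee_pos: [0.3761, -0.2292, 0.2253]
orientation: [[-0.653, 0.757, 0.001], [0.757, 0.653, -0.001], [-0.001, 0.0, -1.0]]
wrist_force: [-0.4, 1.1, -0.0]
opening: 0.0436
grasp_force: 0.0
(.3748,-.2296,.147) tool cm [ 0.0613 -0.1275  7.8341]
yaw 130.80333230645593 at [ 0.3761 -0.2292  0.2253] t 12.6667
```

```bash
python3 -m handwheel '[[[0.05,-0.12,1.5],0,0.5],[[0,0,1.5],0,0.5],[[0,0,1.5],0,0.5],[[0,0,1.5],0,0.5],[[0,0,1.1],0,0.5],[[0,0,0.7],0,0.5],[[0,0,0],0,0.5],[[0,0,0],0,0],[[0,0,0],0,0],[[0,0,0],0,0],[[0,0,0],0,0],[[0,0,0],0,0],[[0,0,0],0,0],[[0,0,-1],0,0],[[0,0,-1],0,0],[[0,0,-1],0,0],[[0,0,0],0,0],[[0,0,0],0,0]]' 40
python3 go.py '(.3748,-.2296,.285)' '(.48,0,.285)' '(.417,.3187,.285)' '(.417,.3187,.159)'
```

```text
clock: 14.17
ee_pos: [0.3741, -0.2305, 0.1772]
orientation: [[-0.652, 0.758, 0.001], [0.758, 0.652, -0.002], [-0.002, -0.0, -1.0]]
wrist_force: [0.5, 0.3, -4.9]
opening: 0.0222
grasp_force: 40.0
(.3748,-.2296,.285) tool cm [  0.0031   0.1152 -10.7787]
(.48,0,.285) tool cm [10.5588 22.9422 -0.0215]
(.417,.3187,.285) tool cm [28.2784 15.9912 -0.0561]
(.417,.3187,.159) tool cm [ 0.0247  0.0004 12.6   ]
yaw 130.66965989624177 at [ 0.3741 -0.2305  0.1772] t 14.1667
```

```bash
python3 -m handwheel '[[[0,0,-1],0,0],[[0,0,-2],0,0],[[0,0,-2],0,0],[[0,0,-2],0,0],[[0,0,-2],0,0],[[0,0,-1.8],0,0],[[0.66,1.43,0],0,0],[[1.32,2.868,0],0,0],[[1.32,2.868,0],0,0],[[1.32,2.868,0],0,0],[[1.32,2.868,0],0,0],[[1.32,2.868,0],0,0],[[1.32,2.868,0],0,0],[[1.32,2.868,0],0,0],[[0.66,1.43,0],0,0],[[2,1.2,0],0,0],[[2.5,1.4,0],0,0],[[2.5,1.4,0],0,0],[[2.5,1.4,0],0,0],[[2.5,1.4,0],0,0]]'
python3 -m handwheel '[[[2.5,1.4,0],0,0],[[2.5,1.4,0],0,0],[[2.5,1.4,0],0,0],[[2.5,1.4,0],0,0],[[2.5,1.4,0],0,0],[[2.5,1.4,0],0,0],[[1.4,0.8,0],0,0],[[0,0,0],0,0],[[0,0,0],0,0],[[0,0,0],0,0],[[0,0,0],0,0]]'
python3 go.py '(.417,.3187,.285)' '(.417,.3187,.159)'
```

```text
clock: 15.83
ee_pos: [0.4514, 0.136, 0.2845]
orientation: [[-0.652, 0.758, -0.0], [0.758, 0.652, -0.001], [-0.0, -0.001, -1.0]]
wrist_force: [0.8, 0.3, -3.3]
opening: 0.022
grasp_force: 40.0
clock: 16.75
ee_pos: [0.4157, 0.3175, 0.2841]
orientation: [[-0.65, 0.76, 0.0], [0.76, 0.65, -0.002], [-0.001, -0.001, -1.0]]
wrist_force: [0.5, 0.1, -3.6]
opening: 0.0223
grasp_force: 40.0
(.417,.3187,.285) tool cm [ 0.0062  0.1752 -0.0857]
(.417,.3187,.159) tool cm [ 0.0165  0.0122 12.6   ]
yaw 130.54837888187953 at [0.4157 0.3175 0.2841] t 16.75
```

```bash
python3 -m handwheel '[[[0,0.17,1],0,0],[[0,0,1.5],0,0],[[0,0,1.5],0,0],[[0,0,1.5],0,0],[[0,0,1.5],0,0],[[0,0,1.5],0,0],[[0,0,1],0,0],[[0,0,1],0,0],[[0,0,0.5],0,0],[[0,0,0.3],0,0],[[0,0,0.3],0,0],[[0,0,0.1],0,0],[[0,0,0],0,0],[[0,0,0],0,0]]'
python3 go.py '(.417,.3187,.159)'
```

```text
clock: 17.92
ee_pos: [0.4165, 0.3204, 0.1677]
orientation: [[-0.652, 0.758, 0.001], [0.758, 0.652, 0.0], [-0.0, 0.001, -1.0]]
wrist_force: [0.7, 0.2, -3.8]
opening: 0.0226
grasp_force: 40.0
(.417,.3187,.159) tool cm [-0.1566 -0.0746  0.8746]
yaw 130.68014296839544 at [0.4165 0.3204 0.1677] t 17.9167
```

```bash
python3 -m handwheel '[[[-0.1,-0.05,0],0,0],[[0,0,0.2],0,0],[[0,0,0.2],0,0],[[0,0,0.2],0,0],[[0,0,0.1],0,0],[[0,0,0],0,0]]'
python3 -m handwheel '[[[0,0,0.1],0,0],[[0,0,0.05],0,0],[[0,0,0],0,0]]'
```

```text
clock: 18.42
ee_pos: [0.4164, 0.3189, 0.1599]
orientation: [[-0.652, 0.758, -0.001], [0.758, 0.652, -0.0], [0.0, -0.001, -1.0]]
wrist_force: [0.3, 0.4, -3.5]
opening: 0.0224
grasp_force: 40.0
clock: 18.67
ee_pos: [0.4168, 0.3192, 0.159]
orientation: [[-0.652, 0.758, 0.0], [0.758, 0.652, 0.0], [-0.0, 0.0, -1.0]]
wrist_force: [0.3, -0.6, -1.8]
opening: 0.0222
grasp_force: 40.0
```

```bash
python3 -m handwheel '[[[0,0,0.06],0,0],[[0,0,0],0,0.2],[[0,0,0],0,0.3],[[0,0,0],0,0.5],[[0,0,0],0,0.5],[[0,0,-0.5],0,0.5],[[0,0,-1],0,0.5],[[0,0,-2],0,0.5],[[0,0,-3],0,0.5],[[0,0,-3],0,0.5],[[0,0,-3],0,0.5],[[-3.13,-0.88,0],0,0.5],[[-3.13,-0.88,0],0,0.5],[[-3.13,-0.88,0],0,0.5],[[-3.13,-0.88,0],0,0.5],[[-3.13,-0.88,0],0,0.5],[[-3.13,-0.88,0],0,0.5],[[-3.13,-0.88,0],0,0.5],[[-3.13,-0.88,0],0,0.5],[[-3.13,-0.88,0],0,0.5]]'
python3 -m handwheel '[[[-3.13,-0.88,0],0,0.5],[[0,0,0],0,0.5],[[0,0,0],0,0.5],[[0,0,0],0,0.5]]' 30
python3 go.py '(.5546,.0245,.137)'
python3 chk.py 3 xl,.417,.319,.012 m,.52,.199,.012
```

```text
clock: 20.33
ee_pos: [0.5408, 0.0525, 0.2843]
orientation: [[-0.652, 0.758, 0.001], [0.758, 0.652, -0.001], [-0.001, 0.001, -1.0]]
wrist_force: [1.0, 0.6, 0.9]
opening: 0.0433
grasp_force: 0.0
clock: 20.67
ee_pos: [0.5538, 0.0252, 0.2838]
orientation: [[-0.652, 0.758, 0.0], [0.758, 0.652, 0.001], [0.001, 0.001, -1.0]]
wrist_force: [-0.8, 0.4, 0.1]
opening: 0.044
grasp_force: 0.0
(.5546,.0245,.137) tool cm [-0.1135  0.0029 14.6809]
yaw 130.70410882518894 at [0.5538 0.0252 0.2838] t 20.6667
top xl lid (array([0.4173, 0.3197]), 0.0383896604180336, 583) knob (array([0.4172, 0.3218]), 76)
top m lid (array([0.5202, 0.1991]), 0.02580914832651615, 224) knob (array([0.52  , 0.1992]), 68)
scene xl lid (array([0.418 , 0.3188]), 0.037624746561050415, 1302) knob (array([0.4171, 0.3192]), 160)
scene m lid (array([0.5184, 0.1983]), 0.025355415418744087, 321) knob (array([0.518, 0.198]), 106)
```

```bash
python3 -m handwheel '[[[-0.1,0,1.5],0,0.5],[[0,0,2],0,0.5],[[0,0,2],0,0.5],[[0,0,2],0,0.5],[[0,0,2],0,0.5],[[0,0,1.5],0,0.5],[[0,0,1.5],0,0.5],[[0,0,1.1],0,0.5],[[0,0,0.7],0,0.5],[[0,0,0.3],0,0.5],[[0,0,0],0,0.5],[[0,0,0],0,0],[[0,0,0],0,0],[[0,0,0],0,0],[[0,0,0],0,0],[[0,0,0],0,0]]' 35
python3 -m handwheel '[[[0,0,0],0,0],[[0,0,-1],0,0],[[0,0,-1],0,0],[[0,0,-1],0,0],[[0,0,0],0,0],[[0,0,0],0,0]]'
python3 go.py '(.5546,.0245,.287)' '(.4724,.2543,.287)' '(.4724,.2543,.149)'
```

```text
clock: 22.1
ee_pos: [0.5546, 0.0232, 0.1377]
orientation: [[-0.652, 0.759, 0.0], [0.759, 0.652, -0.001], [-0.001, -0.0, -1.0]]
wrist_force: [-1.5, -0.3, 2.7]
opening: 0.0223
grasp_force: 35.0
clock: 22.6
ee_pos: [0.5551, 0.0236, 0.1682]
orientation: [[-0.652, 0.758, 0.002], [0.758, 0.652, -0.0], [-0.001, 0.001, -1.0]]
wrist_force: [-0.3, 0.4, -3.9]
opening: 0.0225
grasp_force: 35.0
(.5546,.0245,.287) tool cm [  0.0782   0.0341 -11.884 ]
(.4724,.2543,.287) tool cm [22.7863  8.7426 -0.0238]
(.4724,.2543,.149) tool cm [ 0.0207 -0.0164 13.8   ]
yaw 130.6728648073921 at [0.5551 0.0236 0.1682] t 22.6
```

```bash
python3 -m handwheel '[[[0,0,-1.5],0,0],[[0,0,-2],0,0],[[0,0,-2],0,0],[[0,0,-2],0,0],[[0,0,-2],0,0],[[0,0,-2],0,0],[[1.43,0.55,0],0,0],[[2.86,1.1,0],0,0],[[2.86,1.1,0],0,0],[[2.86,1.1,0],0,0],[[2.86,1.1,0],0,0],[[2.86,1.1,0],0,0],[[2.86,1.1,0],0,0],[[2.86,1.1,0],0,0],[[1.43,0.55,0],0,0],[[0,0,0],0,0],[[0,0,0],0,0],[[0,0,0],0,0]]'
python3 go.py '(.4724,.2543,.149)'
```

```text
clock: 24.1
ee_pos: [0.4719, 0.2537, 0.2812]
orientation: [[-0.652, 0.759, -0.001], [0.759, 0.652, -0.001], [-0.0, -0.002, -1.0]]
wrist_force: [0.7, -0.3, -3.5]
opening: 0.0227
grasp_force: 35.0
(.4724,.2543,.149) tool cm [ 0.0181  0.1022 13.2222]
yaw 130.6634805305201 at [0.4719 0.2537 0.2812] t 24.1
```

```bash
python3 -m handwheel '[[[0,0.05,1],0,0],[[0,0,1.5],0,0],[[0,0,1.5],0,0],[[0,0,1.5],0,0],[[0,0,1.5],0,0],[[0,0,1.5],0,0],[[0,0,1.5],0,0],[[0,0,1],0,0],[[0,0,0.6],0,0],[[0,0,0.4],0,0],[[0,0,0.2],0,0],[[0,0,0],0,0],[[0,0,0],0,0]]'
python3 go.py '(.4724,.2543,.149)'
```

```text
clock: 25.18
ee_pos: [0.4729, 0.255, 0.1608]
orientation: [[-0.652, 0.758, 0.001], [0.758, 0.652, 0.0], [-0.0, 0.001, -1.0]]
wrist_force: [0.2, 0.4, -3.1]
opening: 0.0226
grasp_force: 35.0
(.4724,.2543,.149) tool cm [-0.0193 -0.0822  1.1784]
yaw 130.67353033794345 at [0.4729 0.255  0.1608] t 25.1833
```

```bash
python3 -m handwheel '[[[-0.02,-0.08,0.2],0,0],[[0,0,0.2],0,0],[[0,0,0.2],0,0],[[0,0,0.2],0,0],[[0,0,0.1],0,0],[[0,0,0.1],0,0],[[0,0,0],0,0]]'
python3 -m handwheel '[[[0,0,0.1],0,0],[[0,0,0.1],0,0],[[0,0,0],0,0]]'
```

```text
clock: 25.77
ee_pos: [0.4719, 0.2541, 0.15]
orientation: [[-0.652, 0.758, -0.0], [0.758, 0.652, -0.0], [0.0, -0.0, -1.0]]
wrist_force: [0.7, 0.4, -4.0]
opening: 0.0229
grasp_force: 35.0
clock: 26.02
ee_pos: [0.4723, 0.2544, 0.1497]
orientation: [[-0.652, 0.758, 0.001], [0.758, 0.652, -0.001], [-0.001, -0.0, -1.0]]
wrist_force: [-3.2, -2.3, 8.4]
opening: 0.0226
grasp_force: 35.0
```

```bash
python3 -m handwheel '[[[0,0,-0.1],0,0],[[0,0,0],0,0.2],[[0,0,0],0,0.3],[[0,0,0],0,0.5],[[0,0,0],0,0.5],[[0,0,-0.5],0,0.5],[[0,0,-1],0,0.5],[[0,0,-2],0,0.5],[[0,0,-3],0,0.5],[[0,0,-3],0,0.5],[[0,0,-3],0,0.5],[[-2.05,-2.13,0],0,0.5],[[-2.05,-2.13,0],0,0.5],[[-2.05,-2.13,0],0,0.5],[[-2.05,-2.13,0],0,0.5],[[-2.05,-2.13,0],0,0.5],[[-2.05,-2.13,0],0,0.5],[[-2.05,-2.13,0],0,0.5],[[-2.05,-2.13,0],0,0.5]]'
python3 -m handwheel '[[[0,0,1],0,0.5],[[0,0,2],0,0.5],[[0,0,2],0,0.5],[[0,0,2],0,0.5],[[0,0,0],0,0.5],[[0,0,0],0,0.5],[[0,0,0],0,0.5]]' 25
python3 go.py '(.4495,.018,.119)'
python3 chk.py 4 xl,.417,.319,.012 l,.472,.254,.012 m,.52,.199,.012
```

```text
clock: 27.6
ee_pos: [0.4496, 0.0176, 0.2753]
orientation: [[-0.652, 0.758, 0.002], [0.758, 0.652, -0.002], [-0.003, 0.0, -1.0]]
wrist_force: [-0.6, 0.3, -0.8]
opening: 0.0439
grasp_force: 0.0
clock: 28.18
ee_pos: [0.4505, 0.0192, 0.2055]
orientation: [[-0.653, 0.758, 0.002], [0.758, 0.653, -0.0], [-0.001, 0.001, -1.0]]
wrist_force: [0.2, -0.1, 0.9]
opening: 0.0435
grasp_force: 0.0
(.4495,.018,.119) tool cm [-0.0196 -0.1647  8.6495]
yaw 130.73128832245195 at [0.4505 0.0192 0.2055] t 28.1833
top xl lid (array([0.424, 0.31 ]), 0.04848414286971092, 582) knob (array([0.4173, 0.3215]), 76)
top l lid (array([0.4622, 0.2651]), 0.04542110115289688, 407) knob (array([0.4726, 0.256 ]), 74)
top m lid (array([0.504 , 0.2061]), 0.04263240098953247, 243) knob (array([0.5198, 0.1995]), 70)
scene xl lid (array([0.4175, 0.3181]), 0.037534281611442566, 1300) knob (array([0.4177, 0.3192]), 158)
scene l lid (array([0.4819, 0.2457]), 0.04499543085694313, 689) knob (array([0.4716, 0.2543]), 132)
scene m lid (array([0.5189, 0.1978]), 0.025489678606390953, 321) knob (array([0.5183, 0.1985]), 107)
```

Knobs all in place (lid circles now pick up neighbours). Pick the small one.

```bash
python3 -m handwheel '[[[0,-0.16,1.5],0,0.5],[[0,0,2],0,0.5],[[0,0,2],0,0.5],[[0,0,1.5],0,0.5],[[0,0,1],0,0.5],[[0,0,0.6],0,0.5],[[0,0,0],0,0.5],[[0,0,0],0,0],[[0,0,0],0,0],[[0,0,0],0,0],[[0,0,0],0,0],[[0,0,0],0,0],[[0,0,0],0,0],[[0,0,-1],0,0],[[0,0,-1],0,0],[[0,0,-1],0,0],[[0,0,0],0,0],[[0,0,0],0,0]]' 25
python3 go.py '(.4495,.018,.269)' '(.5604,.1519,.269)' '(.5604,.1519,.131)'
```

```text
clock: 29.78
ee_pos: [0.4491, 0.0174, 0.1492]
orientation: [[-0.651, 0.759, 0.002], [0.759, 0.651, -0.001], [-0.002, 0.001, -1.0]]
wrist_force: [-0.8, -0.7, -2.4]
opening: 0.023
grasp_force: 25.0
(.4495,.018,.269) tool cm [ -0.0041   0.0784 -11.9821]
(.5604,.1519,.269) tool cm [ 2.9339 17.1369  0.0044]
(.5604,.1519,.131) tool cm [ 0.0333 -0.0092 13.8   ]
yaw 130.65240424308772 at [0.4491 0.0174 0.1492] t 29.7833
```

```bash
python3 -m handwheel '[[[0,0,-1.5],0,0],[[0,0,-2],0,0],[[0,0,-2],0,0],[[0,0,-2],0,0],[[0,0,-2],0,0],[[0,0,-2],0,0],[[0.3,1.5,0],0,0],[[0.42,2.62,0],0,0],[[0.42,2.62,0],0,0],[[0.42,2.62,0],0,0],[[0.42,2.62,0],0,0],[[0.42,2.62,0],0,0],[[0.42,2.57,0],0,0],[[0,0,0],0,0],[[0,0,0],0,0],[[0,0,0],0,0]]'
python3 go.py '(.5604,.1519,.131)'
```

```text
clock: 31.12
ee_pos: [0.5598, 0.1505, 0.2625]
orientation: [[-0.652, 0.758, -0.002], [0.758, 0.652, -0.001], [0.001, -0.002, -1.0]]
wrist_force: [0.2, 0.0, -0.9]
opening: 0.0229
grasp_force: 25.0
(.5604,.1519,.131) tool cm [ 0.06    0.1624 13.151 ]
yaw 130.695004117697 at [0.5598 0.1505 0.2625] t 31.1167
```

```bash
python3 -m handwheel '[[[0.02,0.08,1],0,0],[[0,0,1.5],0,0],[[0,0,1.5],0,0],[[0,0,1.5],0,0],[[0,0,1.5],0,0],[[0,0,1.5],0,0],[[0,0,1.5],0,0],[[0,0,1],0,0],[[0,0,0.6],0,0],[[0,0,0.4],0,0],[[0,0,0.2],0,0],[[0,0,0],0,0],[[0,0,0],0,0]]'
python3 go.py '(.5604,.1519,.131)'
```

```text
clock: 32.2
ee_pos: [0.5612, 0.1519, 0.1418]
orientation: [[-0.652, 0.758, 0.001], [0.758, 0.652, 0.0], [-0.0, 0.001, -1.0]]
wrist_force: [0.3, 0.1, -1.1]
opening: 0.0226
grasp_force: 25.0
(.5604,.1519,.131) tool cm [ 0.0528 -0.0582  1.0767]
yaw 130.68704358081558 at [0.5612 0.1519 0.1418] t 32.2
```

```bash
python3 -m handwheel '[[[0.05,-0.05,0.2],0,0],[[0,0,0.2],0,0],[[0,0,0.2],0,0],[[0,0,0.2],0,0],[[0,0,0.1],0,0],[[0,0,0.05],0,0],[[0,0,0],0,0]]'
python3 -m handwheel '[[[0,0,0.1],0,0],[[0,0,0.05],0,0],[[0,0,0],0,0]]'
```

```text
clock: 32.78
ee_pos: [0.56, 0.1516, 0.1315]
orientation: [[-0.652, 0.758, -0.0], [0.758, 0.652, -0.0], [0.0, -0.0, -1.0]]
wrist_force: [0.1, 0.6, -1.7]
opening: 0.0227
grasp_force: 25.0
clock: 33.03
ee_pos: [0.5604, 0.1517, 0.1309]
orientation: [[-0.652, 0.758, 0.001], [0.758, 0.652, -0.0], [-0.001, 0.0, -1.0]]
wrist_force: [-0.6, -1.2, 4.3]
opening: 0.0228
grasp_force: 25.0
```

```bash
python3 -m handwheel '[[[0,0,-0.04],0,0],[[0,0,0],0,0.2],[[0,0,0],0,0.3],[[0,0,0],0,0.5],[[0,0,0],0,0.5],[[0,0,-0.5],0,0.5],[[0,0,-1],0,0.5],[[0,0,-2],0,0.5],[[0,0,-3],0,0.5],[[0,0,-3],0,0.5],[[0,0,-3],0,0.5],[[0,-2.7,0],0,0.5],[[-0.4,-2.7,0],0,0.5],[[-0.4,-2.7,0],0,0.5],[[-0.4,-2.7,0],0,0.5],[[-0.4,-2.7,0],0,0.5],[[-1,-2.7,0],0,0.5],[[-1,-2,0],0,0.5],[[0,0,0],0,0.5],[[0,0,0],0,0.5]]'
python3 - <<'E'
from fit import *
g=np.array([[.417,.3187],[.4724,.2543],[.52,.1989],[.5604,.1519]])
for n in("top","scene"):
    im,d=capture(n);cv2.imwrite(f"pics/{n}_f.png",im);W=world(n,d).reshape(-1,3)
    for k,c in zip(("xl","l","m","s"),g):
        q=W[(np.hypot(W[:,0]-c[0],W[:,1]-c[1])<R[k]+.004)&(abs(W[:,2]-.012-H[k])<.006)]
        A=np.c_[q[:,:2]-c,np.ones(len(q))];s=np.linalg.lstsq(A,q[:,2],rcond=None)[0]
        print(n,k,"knob err",knob(W,c,.038+H[k])[0]-c,"base z",s[2]-H[k],"tilt",s[:2])
im=cv2.imread("pics/scene_f.png");cv2.imwrite("pics/b.png",im[150:384,100:360].repeat(2,0).repeat(2,1))
E
```

```text
clock: 34.7
ee_pos: [0.4455, 0.0048, 0.2563]
orientation: [[-0.65, 0.76, 0.001], [0.76, 0.65, -0.003], [-0.003, -0.001, -1.0]]
wrist_force: [-0.2, 0.3, 0.6]
opening: 0.0437
grasp_force: 0.0
top xl knob err [0.0002 0.0012] base z 0.011212925233250362 tilt [0.0014 0.01  ]
top l knob err [0.0002 0.0017] base z 0.011298060175474772 tilt [0.0054 0.0026]
top m knob err [-0.0002  0.0003] base z 0.011156582507698277 tilt [-0.0085  0.0038]
top s knob err [-0.0004  0.0003] base z 0.01100970421102284 tilt [-0.0196  0.0212]
scene xl knob err [0.0001 0.0006] base z 0.011996190939451395 tilt [-0.002   0.0073]
scene l knob err [-0.0016  0.    ] base z 0.01181737051308808 tilt [ 0.0074 -0.012 ]
scene m knob err [-0.0016 -0.001 ] base z 0.012092459164049586 tilt [ 0.0236 -0.0194]
scene s knob err [-0.0016 -0.0009] base z 0.012143676281076814 tilt [ 0.0462 -0.0391]
```

View pics/b.png

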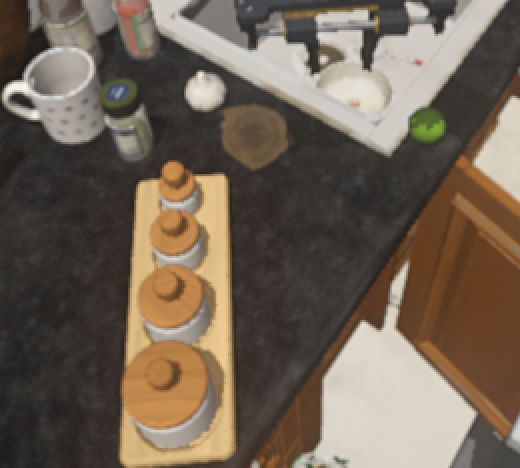

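The crop shows all four canisters upright in size order along the board, xl at about (165,395) to s at (178,190). The garlic, jar and lime are undisturbed and the gripper is clear.

```bash
python3 -c "
from bench import *
print(close_job())"
```

```text
the job is handed in; nothing more can be done
None
```

All four canisters are on the stand in size order; the last camera check had each fully seated, upright and within about 2 mm of its recess centre, the jar, garlic and lime looked undisturbed, and the job was handed in at about 35 s, with no verdict returned.

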